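Switch on the labeller's long battery pack

TASK

Two battery packs are screwed to the bench by the labelling machine, a long one and a short one, each with a flush slide switch on top. Switch on the long pack: push the small ridge of its switch away from the ring mark and across its click, until it rests fully home at the end with the straight bar mark. Leave the short pack's switch off, as it is.

Things in the scene. Friction and masses are not known exactly. Their poses are not given: they have to be found in the camera images.
- long_ridge (a point): Top middle of the switch ridge on the LONG pack: fixed grey box, body 154 x 80 mm (190 long with its feet), flat top 42 mm above the bench, flush slide in mid-top. Black ridge 9 mm above the top (this point 51 mm above the bench), 6 mm thick, 26 mm wide across the travel. x axis: level, along the pack, the way to ON, from ring mark to bar mark; z up. Moves with the ridge.
- long_switch (a joint): Travel of the long pack's switch in m: 0 at the ring end (off), 0.018 at the bar end (on, stop). Spring detent with its hump half-way: about 3 to 4 N starts it; short of 0.009 it springs back to 0, past that it snaps on to 0.018 and stays. Around the ridge the top is flat and clear for fingertips.
- short_ridge (a point): The same point on the SHORT pack: same box, switch, ridge, height and axes, but only 120 mm long with its feet (body 84 mm). Not to be worked.
- short_switch (a joint): Travel of the short pack's switch in m, same kind: 0 off (where it starts and must stay), 0.018 on.
Not all that is in view belongs to the job. What is shaped like the part that bears short_ridge but yellow is not meant.

How it is judged:
By the outcome, as a careful person would: the job done as asked, in the order asked, and still so for the second after the job is handed in, with the robot touching nothing.
It also fails if it takes over 32 s, if anything falls off the work surface, if the arm or the gripper's body presses on something with over 40 N, if the wrist force passes 120 N, or if a joint passes its speed limit or range.

ROBOT

A 6-joint arm with a two-finger parallel gripper is mounted at the origin on the work surface. World frame = base frame: x ahead of the robot, y to its left, z up, the work surface at z = 0. Lengths are in mm, angles in rad, forces in N, time in s.
With the tool pointing down it reaches from about 325 to 850 mm from the base axis. Payload 4.4 kg.
Tool frame: the origin (TCP) lies between the finger pads; the fingertips stand 17 mm ahead of it and the grasp point (between the pads) lies 2 mm behind it (r.tip_extent is the distance from the TCP to the fingertips, in mm); x points along the fingers, y is the direction in which the jaws open and shut, and the axes are right-handed (so a half turn about x gives the same grasp; the last joint's range is limited). The gripper opens to 94 mm and grips with 3 to 60 N. Pads are 16 mm wide; open, the fingers measure 119 mm over their backs; the gripper's body (75 mm by 177 mm) begins 78 mm behind the grasp point.
Start: joints at [-0.15, 0.207, 1.542, -0, 1.393, -0.15], TCP at [575.002, -0.012, 196.747] pointing down, gripper open.
Joint ranges: [-2.73, 2.73], [-0.86, 2.22], [0.23, 2.46], [-1.11, 4.25], [0.08, 2.63], [-2.82, 2.82]. Speed limits (rad/s): [2.79, 2.79, 3.14, 3.14, 3.14, 3.14].

INTERFACE

Orientations are given as a unit quaternion [w, x, y, z].
In Python, from rig import r gives the robot as it stands.
- The arm moves only by the shell command python3 -m handwheel 'ROWS'. ROWS is JSON, a list of rows, each an object with "linear": the shift along the tool's x, y, z in mm, a list of three; "dr": the turn, a rotation vector about the tool's x, y, z in rad, a list of three; "hand": the opening, from 0 (shut) to 1 (fully open). In form: [{"linear": [dx, dy, dz], "dr": [rx, ry, rz], "hand": hand}, ...]. A call has 1 to 12 rows; each row is the pose to reach, as a shift and turn from the pose commanded when the call began, along the tool's axes at that moment; what a row does not reach only later rows make up. A row lasts 1/12 s, in which the tool goes at most 41.7 mm and 7.16 degrees, less where a joint would pass 70% of its speed; a pose out of reach is approached as far as the arm can. A call with a gripper value outside its range is refused whole. The fingers move at their own pace and stop on an object; the grip force is fixed at half the most. Time passes only in rows, so rows that repeat a pose let the fingers close. It gives the time, the measured TCP pose, the force and the opening at its end, in the units of the state.
- r.state(): the state, without advancing time (a new reading comes with each control period).
- r.camera(name): name is "scene" or "side" or "wrist"; returns the picture (400x640x3 uint8, red, green, blue); there is no depth.
- r.camera_params(name): a dict with "K" (3x3 intrinsics, pixels), "R" (3x3) and "t" (3): a world point X has camera coordinates R X + t. Camera axes: x right, y down, z forward; pixel columns grow to the right and rows downward; lengths in mm; the calibration is good to about 2 mm. A picture is of the moment at which its call begins: read the wrist's pose just before it. camera_params takes no time and is no camera call; for the wrist camera it gives the pose at the moment of the call.
- r.sign_off(): hands the job in, once; it reports no verdict.
The state is a dict: "time": time; "q": joint angles; "qvel": joint speeds; "effort": joint torques, N m; "ee_pos": TCP position; "tool_rot": TCP orientation; "wrist_force": force on the tool from outside, world axes, zero at the start; "ft_torque": the same for the moment, N m; "finger_gap": finger opening in mm.
Only numpy, scipy, OpenCV 4.12 (cv2) and the standard library are available. Lean on these libraries where they do the work, as an engineer would, in place of code of your own. Each camera call takes 0.05 s, during which the arm holds its last target. There are 200 camera calls.

## Working session

There is one attempt and no reset: what is moved stays moved. The work goes in short steps, Python scripts to look and compute and a shell command to move; the robot and the scene stay as the last step left them, time stands still between calls to the robot, and variables do not carry over. Pictures are saved under pics/ and viewed, about 8 in all and at most 12, crops included, and the job is handed in when it is done.

```bash
mkdir -p pics
cat > h.py <<'E'
import numpy as np,cv2
from rig import r
def shot(n,f):
    p=r.camera_params(n); im=r.camera(n); cv2.imwrite('pics/'+f,im[:,:,::-1]); return im,p
def ray(p,u,v,z):
    K,R,t=[np.array(p[k],float) for k in 'KRt']
    C=-R.T@t; d=R.T@np.linalg.solve(K,[u,v,1]); return C+d*(z-C[2])/d[2]
E
python3 - <<'E'
from h import *
a,_=shot('scene','a.png'); b,_=shot('side','b.png')
w,_=shot('wrist','w.png')
cv2.imwrite('pics/ab.png',np.vstack([np.hstack([cv2.resize(x,(400,250)) for x in (b,w)]),cv2.resize(a,(560,350))[:, :].copy() if 0 else cv2.copyMakeBorder(cv2.resize(a,(560,350)),0,0,0,240,0)])[:,:,::-1])
s=r.state();print(s['tool_rot'],s['time'],s['wrist_force'])
E
```

```text
[ 0.49949599  0.49963247  0.5004917  -0.50037907] 0.15 [-0.4199939  -0.05838789 -0.04299845]
```

View pics/ab.png

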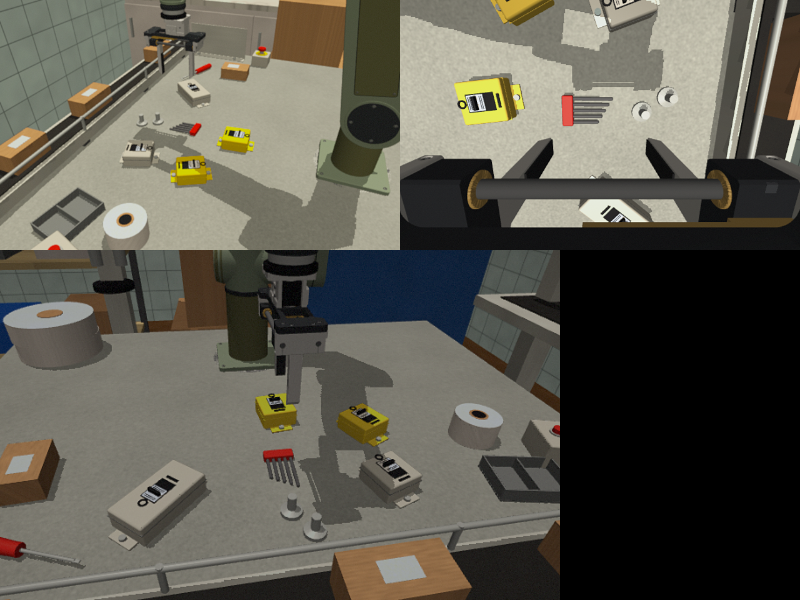

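View pics/a.png

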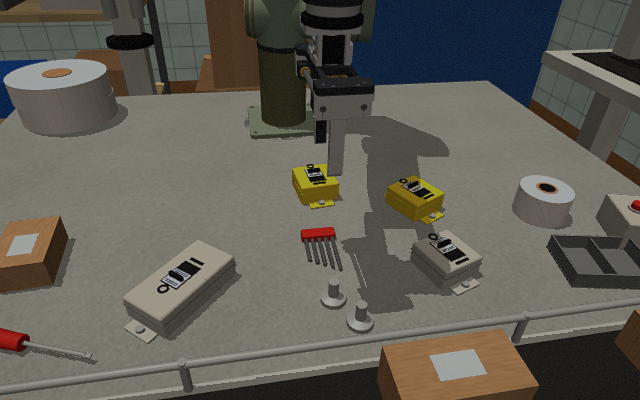

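Candidates in the scene view are the long grey pack (180,283), the short grey pack (446,258), and the yellow packs (316,180) and (415,195). The long grey pack at (180,283) fits the description. Its ring mark is near (163,289) and its bar near (196,262). I'll check this in a close crop.

Run:
```python
from h import *
a=cv2.imread('pics/a.png');b=cv2.imread('pics/b.png')
A=cv2.resize(a[235:345,115:245],None,fx=6,fy=6,interpolation=3)[:, :]
B=cv2.resize(b[110:180,270:350],None,fx=5,fy=5,interpolation=3)
A=A[:600];cv2.imwrite('pics/c1.png',A)
cv2.imwrite('pics/c2.png',B)
p=r.camera_params('scene')
for u,v in [(163,289),(196,262),(180,278)]: print(ray(p,u,v,42))
# grey top outline
hsv=cv2.cvtColor(a,cv2.COLOR_BGR2HSV)
print(p['K'],hsv[250,200],hsv[300,130+10],hsv[230,180])
```

```text
[ 638.36514932 -248.41049272   42.        ]
[ 587.98498833 -204.1708155    42.        ]
[ 619.54784653 -225.97135209   42.        ]
[[434.50423047   0.         317.40192812]
 [  0.         434.50423047 197.39580626]
 [  0.           0.           1.        ]] [ 21  34 158] [ 22  31 156] [ 28  25 123]
```

View pics/c1.png

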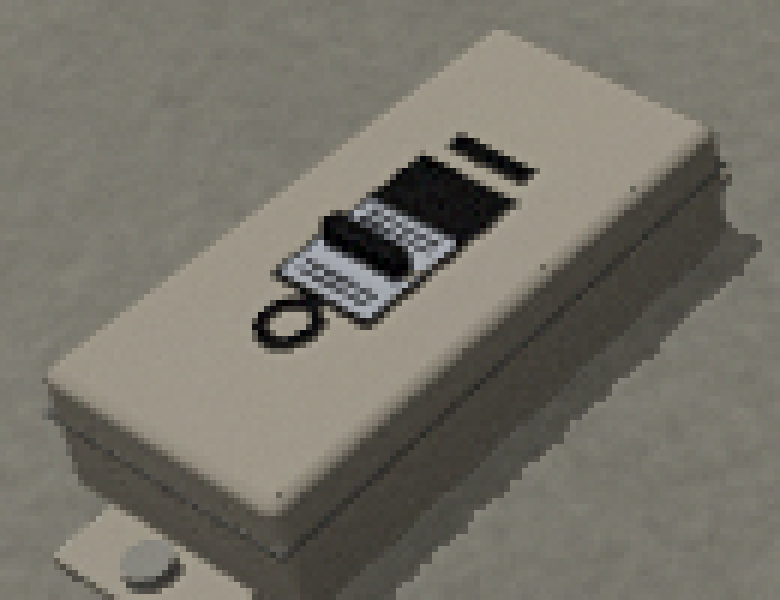

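The crop shows the long pack with its ring at about (163.2,288.7), the ridge top at about (176.2,275.3) next to the ring end (off), and its bar at about (197,261.3).

```bash
cat >> h.py <<'E'
from scipy.spatial.transform import Rotation as Ro
def pose():
    s=r.state(); q=s['tool_rot']; return np.array(s['ee_pos']),Ro.from_quat([q[1],q[2],q[3],q[0]]).as_matrix()
E
python3 - <<'E'
from h import *
p=r.camera_params('scene')
f=lambda x,y,z:ray(p,115+(x-2.5)/6,235+(y-2.5)/6,z)
ring,bar,rid=f(289,322,42),f(492,158,42),f(367,240,51)
c=[f(*k,42) for k in [(498,28),(716,130),(47,372),(275,518)]]
print(ring,bar,rid,np.mean(c,0))
for v in (bar-ring,c[0]-c[2],c[1]-c[3]): print(np.linalg.norm(v),np.degrees(np.arctan2(v[1],v[0])))
P,M=pose();print(P,M.round(3))
E
```

```text
[ 636.79684575 -248.92163935   42.        ] [ 585.62531722 -203.39001845   42.        ] [ 620.79384786 -230.58184273   51.        ] [ 614.47103057 -224.66425636   42.        ]
68.4956482791966 138.33781545422357
149.2600347302363 138.4482106682697
151.13532278851054 138.642692031742
[5.74370620e+02 6.25405422e-02 1.95846687e+02] [[-0.002  1.    -0.   ]
 [ 0.    -0.    -1.   ]
 [-1.    -0.002 -0.   ]]
```

```bash
python3 -m handwheel '[{"linear":[0,40,150],"dr":[-0.4,0,0],"hand":0},{"linear":[0,40,150],"dr":[-0.4,0,0],"hand":0},{"linear":[0,40,150],"dr":[-0.4,0,0],"hand":0},{"linear":[0,40,150],"dr":[-0.5,0,0],"hand":0},{"linear":[56,62.5,244.5],"dr":[-0.846,0,0],"hand":0},{"linear":[56,62.5,244.5],"dr":[-0.846,0,0],"hand":0},{"linear":[56,62.5,244.5],"dr":[-0.846,0,0],"hand":0},{"linear":[56,62.5,244.5],"dr":[-0.846,0,0],"hand":0},{"linear":[56,62.5,244.5],"dr":[-0.846,0,0],"hand":0},{"linear":[56,62.5,244.5],"dr":[-0.846,0,0],"hand":0},{"linear":[56,62.5,244.5],"dr":[-0.846,0,0],"hand":0},{"linear":[56,62.5,244.5],"dr":[-0.846,0,0],"hand":0}]'
python3 - <<'E'
from h import *
P,M=pose();print(P,M.round(3),r.state()['finger_gap'])
w,p=shot('wrist','w2.png')
a,_=shot('scene','a2.png')
K,R,t=[np.array(p[k],float) for k in 'KRt']
x=K@(R@np.array([621,-230.6,51])+t);print(x/x[2])
cv2.imwrite('pics/v2.png',np.vstack([cv2.resize(w,(480,300)),cv2.resize(a[150:350,50:370],(480,300))])[:,:,::-1])
E
```

```text
time: 1.15
ee_pos: [638.3, -243.3, 142.3]
tool_rot: [0.662, 0.25, 0.661, -0.25]
wrist_force: [-0.6, -0.0, -0.3]
finger_gap: 17.7
[ 638.25536016 -243.30022879  142.27184034] [[ 0.002  0.662  0.75 ]
 [-0.001  0.75  -0.662]
 [-1.     0.001  0.002]] 17.68414106821615
[317.49289343 174.12715366   1.        ]
```

View pics/v2.png

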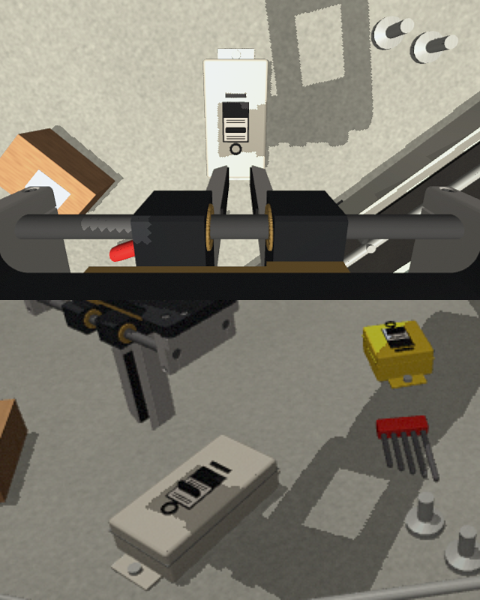

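The wrist view puts the ridge at (315,173), and I predicted (317,174), so the localisation agrees. The fingers are on the ring side. Next I'll finish closing them and go down behind the ridge.

```bash
python3 -m handwheel '[{"linear":[30,0,0],"dr":[0,0,0],"hand":0},{"linear":[50,0,0],"dr":[0,0,0],"hand":0},{"linear":[65,0,0],"dr":[0,0,0],"hand":0},{"linear":[72,0,0],"dr":[0,0,0],"hand":0},{"linear":[77,0,0],"dr":[0,0,0],"hand":0},{"linear":[77,0,0],"dr":[0,0,0],"hand":0},{"linear":[77,0,0],"dr":[0,0,0],"hand":0},{"linear":[77,0,0],"dr":[0,0,0],"hand":0}]'
python3 - <<'E'
from h import *
P,M=pose();print(P,r.state()['wrist_force'])
d=np.array([-.749,.663,0]);print((P-[621,-230.6,0])@d,(P-[621,-230.6,0])@[.663,.749,0])
w,p=shot('wrist','w3.png');a,_=shot('scene','a3.png')
cv2.imwrite('pics/v3.png',np.vstack([cv2.resize(w[60:310,200:440],(480,300)),cv2.resize(a[225:345,110:250],(480,300))])[:,:,::-1])
E
```

```text
time: 1.92
ee_pos: [638.6, -245.0, 65.5]
tool_rot: [0.662, 0.251, 0.66, -0.251]
wrist_force: [-0.4, -0.3, -0.3]
finger_gap: 0.4
[ 638.63951876 -244.96518171   65.47154742] [-0.42699335 -0.34976188 -0.25358521]
-22.736115025062247 0.9354798371391533
```

View pics/v3.png

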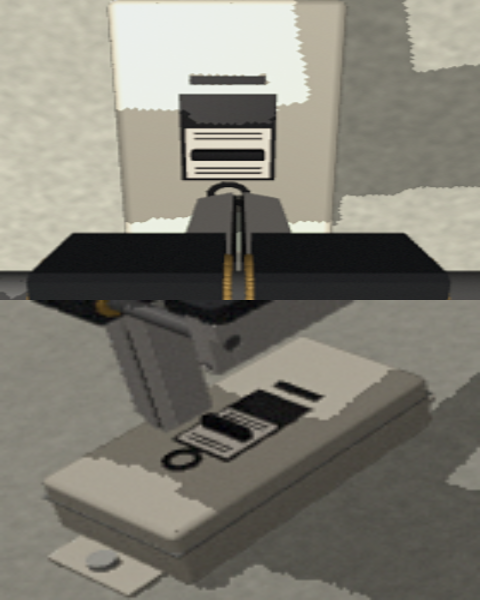

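The fingers are centred at about x=238 in the crop, and the ridge is centred at about x=228, so I'm roughly 2–3 mm too far along +y. I'll shift y by -2.5, go 3 mm lower, and push along -z.

```bash
python3 -m handwheel '[{"linear":[3,-2.5,0],"dr":[0,0,0],"hand":0},{"linear":[3,-2.5,0],"dr":[0,0,0],"hand":0},{"linear":[3,-2.5,0],"dr":[0,0,0],"hand":0},{"linear":[3,-2.5,-4],"dr":[0,0,0],"hand":0},{"linear":[3,-2.5,-8],"dr":[0,0,0],"hand":0},{"linear":[3,-2.5,-11],"dr":[0,0,0],"hand":0},{"linear":[3,-2.5,-13],"dr":[0,0,0],"hand":0},{"linear":[3,-2.5,-15],"dr":[0,0,0],"hand":0},{"linear":[3,-2.5,-15],"dr":[0,0,0],"hand":0},{"linear":[3,-2.5,-15],"dr":[0,0,0],"hand":0}]'
```

```text
time: 2.85
ee_pos: [624.6, -236.3, 60.8]
tool_rot: [0.661, 0.251, 0.661, -0.251]
wrist_force: [0.4, -0.3, 0.5]
finger_gap: 0.3
```

```bash
python3 -m handwheel '[{"linear":[0,0,-2],"dr":[0,0,0],"hand":0},{"linear":[0,0,-4],"dr":[0,0,0],"hand":0},{"linear":[0,0,-4],"dr":[0,0,0],"hand":0}]'
python3 - <<'E'
from h import *
w,p=shot('wrist','w4.png');a,_=shot('scene','a4.png')
cv2.imwrite('pics/v4.png',np.vstack([cv2.resize(w[60:310,200:440],(480,300)),cv2.resize(a[225:345,110:250],(480,300))])[:,:,::-1])
E
```

```text
time: 3.1
ee_pos: [621.3, -233.5, 60.7]
tool_rot: [0.661, 0.251, 0.661, -0.251]
wrist_force: [-0.6, 0.4, -0.3]
finger_gap: 0.2
```

View pics/v4.png

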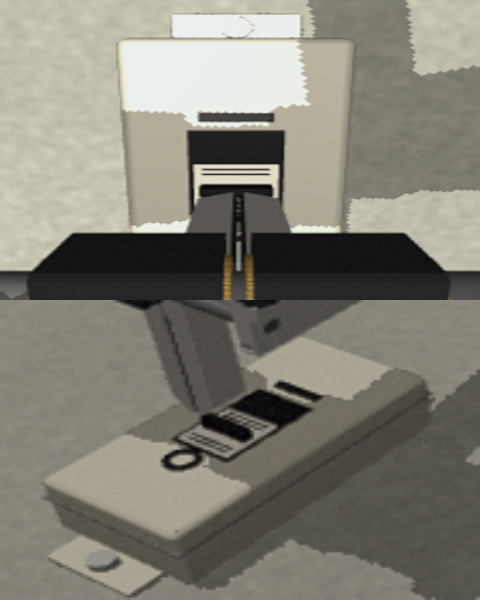

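Run:
```python
from h import *
print(r.tip_extent)
P,M=pose();print(P,M.round(3))
def pr(n,X):
    p=r.camera_params(n);K,R,t=[np.array(p[k],float) for k in 'KRt'];x=K@(R@X+t);return (x/x[2])[:2]
for n in('scene','side','wrist'):
  for y in(-12.5,12.5):
    for z in(-8,8): 
      q=pr(n,P+M@np.array([r.tip_extent,y,z])); print(n,y,z,q.round(1),((q-[110,225])*[480/140,300/120]+[0,300]).round() if n=='scene' else '')
  print('ridge',pr(n,np.array([621,-230.6,51])))
b,_=shot('side','b4.png')
a=cv2.imread('pics/a4.png')[:,:,::-1]
cv2.imwrite('pics/v5.png',np.vstack([cv2.resize(b[90:190,240:380],(420,300),interpolation=3),cv2.resize(a[225:325,110:250],(420,300),interpolation=3)])[:,:,::-1])
```

```text
17.0
[ 621.57370983 -233.75010789   60.73794493] [[-0.     0.663  0.749]
 [ 0.     0.749 -0.663]
 [-1.    -0.    -0.   ]]
scene -12.5 -8 [172.3 272.3] [214. 418.]
scene -12.5 8 [164.2 278.7] [186. 434.]
scene 12.5 -8 [184.4 278.7] [255. 434.]
scene 12.5 8 [176.3 285.4] [227. 451.]
ridge [175.72553703 274.6832707 ]
side -12.5 -8 [312.4 136.7] 
side -12.5 8 [309.7 134.2] 
side 12.5 -8 [303.7 138.8] 
side 12.5 8 [301.  136.2] 
ridge [306.39430679 134.50042078]
wrist -12.5 -8 [302.2 210. ] 
wrist -12.5 8 [302.5 231.2] 
wrist 12.5 -8 [337.3 210. ] 
wrist 12.5 8 [337.  231.2] 
ridge [322.60489791 220.50466237]
```

View pics/v5.png

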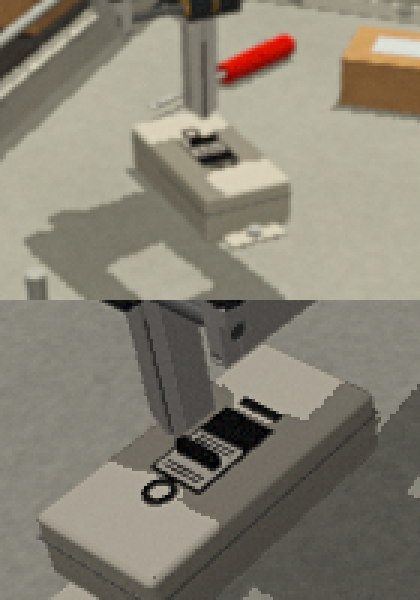

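Run:
```python
from h import *
P,M=pose()
def pr(n,X):
    p=r.camera_params(n);K,R,t=[np.array(p[k],float) for k in 'KRt'];x=K@(R@X+t);return (x/x[2])[:2]
for e in(17,7,0,-5):
  for n in('scene','side'):
    print(e,n,[pr(n,P+M@np.array([e,y,z])).round(1).tolist() for y,z in((-12.5,8),(12.5,8),(12.5,-8),(-12.5,-8))])
# triangulate the bar/ring and ridge check via side view
p=r.camera_params('side'); print(-np.array(p['R']).T@p['t'])
print(r.state())
b=cv2.imread('pics/b4.png');a=cv2.imread('pics/a4.png')
cv2.imwrite('pics/v6.png',np.hstack([cv2.resize(b[95:160,275:340],(390,390),interpolation=0),cv2.resize(a[235:300,145:210],(390,390),interpolation=0)]))
```

```text
17 scene [[164.1, 278.8], [176.3, 285.4], [184.4, 278.7], [172.3, 272.3]]
17 side [[309.6, 134.2], [301.0, 136.2], [303.7, 138.8], [312.4, 136.7]]
7 scene [[162.9, 273.9], [175.2, 280.5], [183.3, 273.9], [171.2, 267.5]]
7 side [[309.6, 130.7], [300.9, 132.7], [303.6, 135.3], [312.3, 133.2]]
0 scene [[162.1, 270.4], [174.4, 277.0], [182.6, 270.4], [170.4, 264.0]]
0 side [[309.5, 128.3], [300.9, 130.3], [303.5, 132.8], [312.3, 130.8]]
-5 scene [[161.4, 267.9], [173.8, 274.5], [182.1, 267.9], [169.8, 261.5]]
-5 side [[309.5, 126.6], [300.8, 128.6], [303.5, 131.1], [312.3, 129.0]]
[170.93213423 825.23312908 640.83906842]
{'time': 3.25, 'q': array([-4.89882368e-01,  5.18804832e-01,  1.41772047e+00, -3.83459395e-05,
        1.20504155e+00, -1.33588529e+00]), 'qvel': array([ 9.81290633e-04,  8.57792481e-04, -3.23416976e-03, -2.95639171e-05,
        7.10594246e-04,  3.47826740e-04]), 'effort': array([ 2.83163635e-02, -4.71488893e+01, -2.55595046e+01,  3.13346929e-03,
        8.25470081e-02,  1.43981274e-04]), 'ee_pos': array([ 621.6256217 , -233.79861489,   60.74408857]), 'tool_rot': array([ 0.66118924,  0.25066262,  0.66117436, -0.25069005]), 'wrist_force': array([ 0.24480681,  1.09144917, -0.61877323]), 'ft_torque': array([-0.00744082, -0.03986476, -0.01390153]), 'finger_gap': 0.6742703098821031}
```

View pics/v6.png

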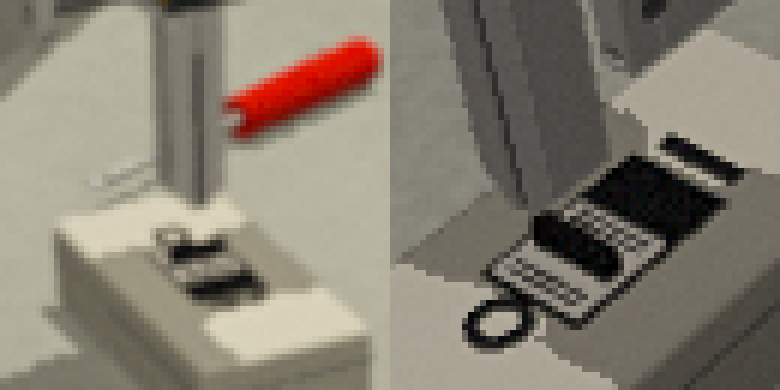

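Run:
```python
from h import *
P,M=pose()
p=r.camera_params('wrist');K,R,t=[np.array(p[k],float) for k in 'KRt']
for e in(17,7,0,-8,-15):
  print(e,[ (lambda x:(x/x[2])[:2].round(1).tolist())(K@(R@(P+M@np.array([e,y,z]))+t)) for y,z in((-9,-8),(9,-8),(9,-12),(0,0))])
print('cam in tool',M.T@(-R.T@t-P),'\n',R@M)
cv2.imwrite('pics/v7.png',cv2.resize(cv2.imread('pics/w4.png')[190:300,250:390],None,fx=5,fy=5,interpolation=0))
```

```text
17 [[307.1, 209.9], [332.4, 209.9], [332.4, 204.5], [319.7, 220.6]]
7 [[306.5, 214.1], [333.0, 214.1], [333.1, 208.4], [319.8, 225.2]]
0 [[306.1, 217.2], [333.5, 217.2], [333.5, 211.3], [319.8, 228.7]]
-8 [[305.6, 221.0], [334.1, 221.0], [334.1, 215.0], [319.8, 233.0]]
-15 [[305.1, 224.7], [334.6, 224.7], [334.7, 218.4], [319.8, 237.0]]
cam in tool [-188.51483419   -0.43085826  -67.9160765 ] 
 [[ 9.00223486e-04  9.99999259e-01  8.20066947e-04]
 [-2.37343154e-01 -5.82972657e-04  9.71425698e-01]
 [ 9.71425456e-01 -1.06913750e-03  2.37342453e-01]]
```

View pics/v7.png

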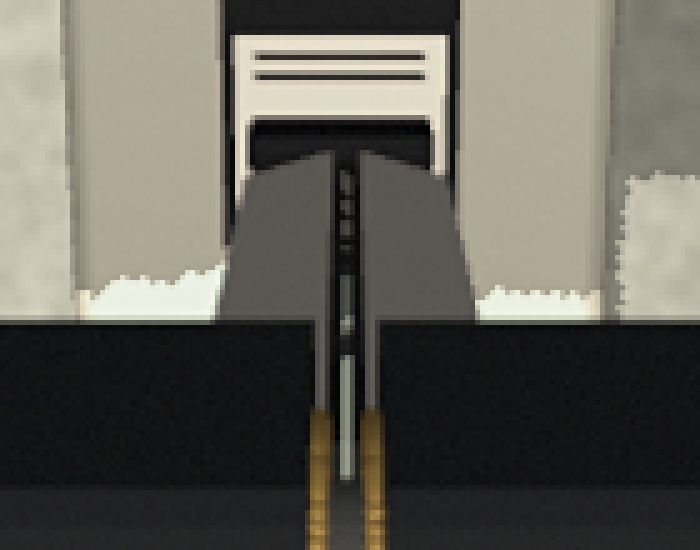

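There's no contact force and the ridge hasn't moved. Both fixed views put the real fingertips about 25 mm higher than the nominal tip_extent gives, so I passed over the ridge. I'll back off and go down in small steps, watching the force.

```bash
python3 -m handwheel '[{"linear":[0,0,10],"dr":[0,0,0],"hand":0},{"linear":[0,0,20],"dr":[0,0,0],"hand":0},{"linear":[0,0,22],"dr":[0,0,0],"hand":0},{"linear":[0,0,22],"dr":[0,0,0],"hand":0},{"linear":[1,0,22],"dr":[0,0,0],"hand":0},{"linear":[2,0,22],"dr":[0,0,0],"hand":0},{"linear":[2,0,22],"dr":[0,0,0],"hand":0},{"linear":[2,0,22],"dr":[0,0,0],"hand":0}]'
python3 -m handwheel '[{"linear":[1,0,0],"dr":[0,0,0],"hand":0},{"linear":[2,0,0],"dr":[0,0,0],"hand":0},{"linear":[2,0,0],"dr":[0,0,0],"hand":0}]'
```

```text
time: 3.92
ee_pos: [637.7, -248.0, 58.5]
tool_rot: [0.661, 0.251, 0.661, -0.251]
wrist_force: [-0.1, 0.4, 0.3]
finger_gap: 0.8
time: 4.17
ee_pos: [637.9, -248.2, 56.5]
tool_rot: [0.661, 0.251, 0.661, -0.251]
wrist_force: [0.4, -0.8, 0.4]
finger_gap: 0.0
```

That puts the nominal tip below the pack top with no contact, so the fingertips really are shorter than stated. I'll keep going down.

```bash
python3 -m handwheel '[{"linear":[2,0,0],"dr":[0,0,0],"hand":0},{"linear":[4,0,0],"dr":[0,0,0],"hand":0},{"linear":[5,0,0],"dr":[0,0,0],"hand":0},{"linear":[5,0,0],"dr":[0,0,0],"hand":0}]'
python3 -m handwheel '[{"linear":[2,0,0],"dr":[0,0,0],"hand":0},{"linear":[4,0,0],"dr":[0,0,0],"hand":0},{"linear":[4,0,0],"dr":[0,0,0],"hand":0}]'
python3 - <<'E'
from h import *
a,_=shot('scene','a8.png');b,_=shot('side','b8.png')
cv2.imwrite('pics/v8.png',np.hstack([cv2.resize(b[95:160,275:340],(390,390),interpolation=0),cv2.resize(a[235:300,145:210],(390,390),interpolation=0)])[:,:,::-1])
E
```

```text
time: 4.5
ee_pos: [637.8, -248.2, 51.2]
tool_rot: [0.661, 0.251, 0.661, -0.251]
wrist_force: [-0.3, -0.4, 0.0]
finger_gap: 0.7
time: 4.75
ee_pos: [637.7, -248.2, 47.1]
tool_rot: [0.661, 0.251, 0.662, -0.251]
wrist_force: [0.5, 0.4, 0.0]
finger_gap: -0.1
```

View pics/v8.png

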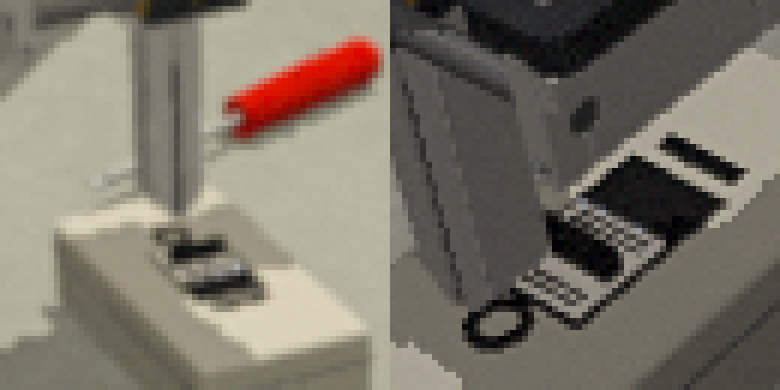

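```bash
python3 -m handwheel '[{"linear":[2,0,0],"dr":[0,0,0],"hand":0},{"linear":[3,0,0],"dr":[0,0,0],"hand":0},{"linear":[3,0,0],"dr":[0,0,0],"hand":0}]'
python3 -m handwheel '[{"linear":[2,0,0],"dr":[0,0,0],"hand":0},{"linear":[2,0,0],"dr":[0,0,0],"hand":0},{"linear":[2,0,0],"dr":[0,0,0],"hand":0}]'
python3 -m handwheel '[{"linear":[2,0,0],"dr":[0,0,0],"hand":0},{"linear":[2,0,0],"dr":[0,0,0],"hand":0},{"linear":[2,0,0],"dr":[0,0,0],"hand":0}]'
```

```text
time: 5.1
ee_pos: [637.9, -248.3, 44.4]
tool_rot: [0.661, 0.251, 0.661, -0.251]
wrist_force: [-0.8, 0.1, -0.5]
finger_gap: 0.1
time: 5.35
ee_pos: [637.9, -248.3, 42.5]
tool_rot: [0.661, 0.251, 0.661, -0.251]
wrist_force: [-0.4, -0.2, 0.6]
finger_gap: 0.5
time: 5.6
ee_pos: [638.0, -248.3, 40.5]
tool_rot: [0.661, 0.251, 0.661, -0.251]
wrist_force: [-1.2, -0.8, -1.2]
finger_gap: 0.6
```

```bash
for i in 1 2 3; do python3 -m handwheel '[{"linear":[1,0,0],"dr":[0,0,0],"hand":0},{"linear":[1,0,0],"dr":[0,0,0],"hand":0},{"linear":[1,0,0],"dr":[0,0,0],"hand":0}]' | grep -E 'pos|force'; done
```

```text
ee_pos: [638.0, -248.3, 39.7]
wrist_force: [-0.8, 0.2, -0.6]
ee_pos: [638.0, -248.3, 38.7]
wrist_force: [0.2, 0.2, -0.7]
ee_pos: [638.0, -248.3, 37.6]
wrist_force: [0.3, 1.1, -0.2]
```

```bash
for i in 1 2 3; do python3 -m handwheel '[{"linear":[1,0,0],"dr":[0,0,0],"hand":0},{"linear":[1,0,0],"dr":[0,0,0],"hand":0},{"linear":[1,0,0],"dr":[0,0,0],"hand":0}]' | grep -E 'pos|force'; done
python3 - <<'E'
from h import *
a,_=shot('scene','a9.png');b,_=shot('side','b9.png');w,_=shot('wrist','w9.png')
cv2.imwrite('pics/v9.png',np.hstack([cv2.resize(x,(390,390),interpolation=0) for x in (b[95:160,275:340],a[235:300,145:210])])[:,:,::-1])
E
```

```text
ee_pos: [638.0, -248.3, 36.6]
wrist_force: [-0.5, 0.5, -0.3]
ee_pos: [638.0, -248.3, 35.6]
wrist_force: [0.2, 0.2, -0.2]
ee_pos: [638.1, -248.4, 34.7]
wrist_force: [0.2, -0.5, -0.1]
```

View pics/v9.png

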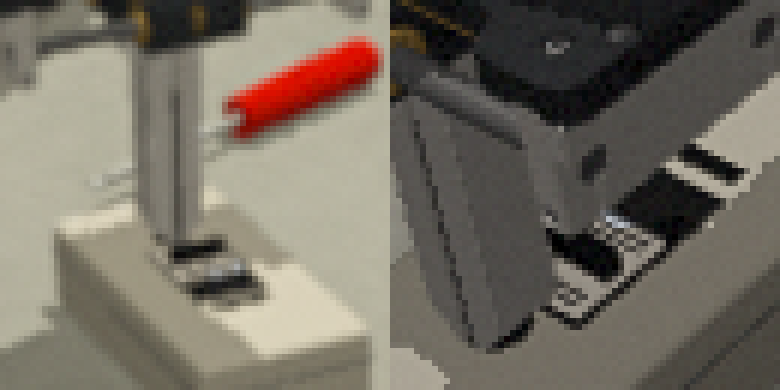

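Run:
```python
from h import *
P,M=pose();print(P)
def pr(n,X):
    p=r.camera_params(n);K,R,t=[np.array(p[k],float) for k in 'KRt'];x=K@(R@X+t);return (x/x[2])[:2]
o={'scene':(145,235,390),'side':(275,95,0)}
for e in(17,0,-8,-12):
  for n in o:
    f=lambda q:((q-np.array(o[n][:2]))*6+[o[n][2],0]).round().tolist()
    print(e,n,[f(pr(n,P+M@np.array([e,y,z]))) for y,z in((-12.5,12),(12.5,12),(12.5,-12),(12.5,-8),(12.5,8),(5,8),(5,-8))])
```

```text
[ 638.07594317 -248.37566063   34.71876705]
17 scene [[442.0, 403.0], [515.0, 445.0], [589.0, 382.0], [577.0, 392.0], [527.0, 435.0], [505.0, 422.0], [555.0, 380.0]]
17 side [[183.0, 263.0], [133.0, 276.0], [156.0, 298.0], [152.0, 295.0], [136.0, 279.0], [152.0, 276.0], [167.0, 291.0]]
0 scene [[429.0, 355.0], [502.0, 397.0], [578.0, 334.0], [565.0, 344.0], [515.0, 386.0], [493.0, 374.0], [543.0, 332.0]]
0 side [[182.0, 229.0], [131.0, 241.0], [155.0, 264.0], [151.0, 260.0], [135.0, 245.0], [151.0, 241.0], [166.0, 256.0]]
-8 scene [[422.0, 332.0], [496.0, 374.0], [572.0, 311.0], [560.0, 321.0], [509.0, 363.0], [487.0, 350.0], [538.0, 309.0]]
-8 side [[182.0, 213.0], [131.0, 225.0], [154.0, 247.0], [150.0, 244.0], [135.0, 229.0], [150.0, 225.0], [166.0, 240.0]]
-12 scene [[419.0, 320.0], [493.0, 362.0], [570.0, 299.0], [557.0, 309.0], [506.0, 351.0], [484.0, 339.0], [535.0, 297.0]]
-12 side [[182.0, 205.0], [131.0, 217.0], [154.0, 239.0], [150.0, 235.0], [134.0, 221.0], [150.0, 217.0], [166.0, 232.0]]
```

At these tips (e ≈ -8 to -12) the fingertips sit at about 43–47 mm, clear of the top and below the ridge top. I'll push in steps and read the force at each.

```bash
python3 -m handwheel '[{"linear":[0,0,-5],"dr":[0,0,0],"hand":0},{"linear":[0,0,-10],"dr":[0,0,0],"hand":0},{"linear":[0,0,-10],"dr":[0,0,0],"hand":0}]' | grep -E 'pos|force'
for i in 1 2 3 4 5; do python3 -m handwheel '[{"linear":[0,0,-2],"dr":[0,0,0],"hand":0},{"linear":[0,0,-2],"dr":[0,0,0],"hand":0}]' | grep -E 'pos|force'; done
```

```text
ee_pos: [629.6, -240.7, 34.5]
wrist_force: [0.0, -0.4, 0.4]
ee_pos: [628.8, -240.1, 34.8]
wrist_force: [-0.2, -0.1, -0.2]
ee_pos: [628.2, -239.6, 35.0]
wrist_force: [2.1, -1.6, -2.2]
ee_pos: [626.7, -238.2, 35.0]
wrist_force: [2.7, -0.7, -1.6]
ee_pos: [624.6, -236.4, 35.0]
wrist_force: [2.1, -0.5, -0.5]
ee_pos: [622.6, -234.6, 34.8]
wrist_force: [0.2, -2.4, 1.0]
```

Contact, at about 3 N directly opposing the push, as expected. I'll carry on over the hump and to the stop.

```bash
for i in 1 2 3 4 5; do python3 -m handwheel '[{"linear":[0,0,-2],"dr":[0,0,0],"hand":0},{"linear":[0,0,-2],"dr":[0,0,0],"hand":0}]' | grep -E 'pos|force'; done
```

```text
ee_pos: [620.7, -232.9, 34.5]
wrist_force: [-0.4, 0.4, -0.4]
ee_pos: [619.2, -231.7, 34.3]
wrist_force: [-0.4, -0.7, 0.9]
ee_pos: [618.0, -230.6, 34.4]
wrist_force: [0.6, 0.3, 0.4]
ee_pos: [616.8, -229.5, 34.6]
wrist_force: [-0.1, 0.3, 0.0]
ee_pos: [615.3, -228.2, 34.7]
wrist_force: [0.4, 0.1, -0.7]
```

The force dropped past about 9–10 mm, so it has snapped over. I'll nudge it once more at the stop, then back off, lift, and look.

```bash
python3 -m handwheel '[{"linear":[0,0,-1],"dr":[0,0,0],"hand":0},{"linear":[0,0,-2],"dr":[0,0,0],"hand":0},{"linear":[0,0,-2],"dr":[0,0,0],"hand":0}]' | grep -E 'pos|force'
python3 -m handwheel '[{"linear":[0,0,6],"dr":[0,0,0],"hand":0},{"linear":[0,0,10],"dr":[0,0,0],"hand":0},{"linear":[0,0,10],"dr":[0,0,0],"hand":0},{"linear":[-30,0,10],"dr":[0,0,0],"hand":0},{"linear":[-60,0,20],"dr":[0,0,0],"hand":0},{"linear":[-100,0,50],"dr":[0,0,0],"hand":0},{"linear":[-120,0,90],"dr":[0,0,0],"hand":0},{"linear":[-120,0,90],"dr":[0,0,0],"hand":0},{"linear":[-120,0,90],"dr":[0,0,0],"hand":0},{"linear":[-120,0,90],"dr":[0,0,0],"hand":0}]'
python3 - <<'E'
from h import *
a,p=shot('scene','a10.png')
cv2.imwrite('pics/v10.png',np.hstack([cv2.resize(x,(390,390),interpolation=3) for x in (a[235:300,145:210],a[225:290,410:475])])[:,:,::-1])
E
```

```text
ee_pos: [614.8, -227.7, 34.9]
wrist_force: [1.7, -1.4, -1.6]
time: 10.25
ee_pos: [681.2, -286.8, 154.3]
tool_rot: [0.661, 0.251, 0.662, -0.251]
wrist_force: [-0.6, -0.6, -0.8]
finger_gap: 0.7
```

View pics/v10.png

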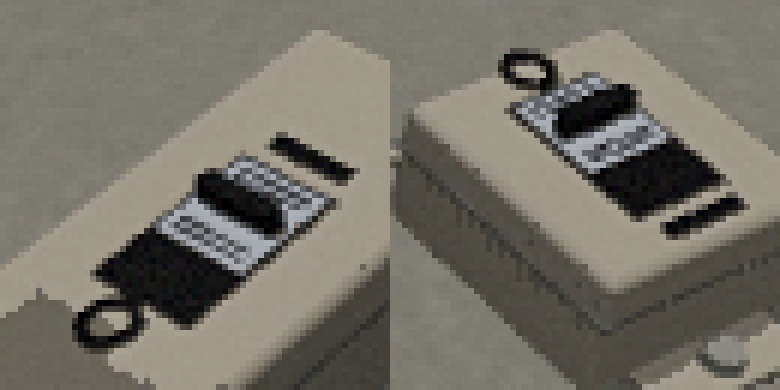

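The long pack's slide is fully at the bar end, with its ridge at about (185,268) and the dark slot now on the ring side. The short pack's slide is still at its ring end, and the gripper is clear of both.

Run:
```python
from h import *
p=r.camera_params('scene');q=ray(p,145+237.5/6,235+197.5/6,51)
print(q,(q-[620.8,-230.6,51])@[-.749,.663,0]); print(r.sign_off())
```

```text
[ 608.464704   -218.75471707   51.        ] 17.092559290842548
the job is handed in; nothing more can be done
None
```

The long pack's switch is on. I pushed its ridge from the ring end over the click to the stop at the bar end, then backed off and lifted clear before handing in at about 10 s of the 32 s allowed.

- **Long switch:** it started with about 3 N of resistance, which vanished about 10 mm in (the snap). A last nudge met about 2 N at the stop. The final picture shows the slide against the bar end. The ridge measured about 17 mm from its start, which fits 18 mm within camera accuracy.
- **Short switch:** it is still off at its ring end in the same picture, and I never went near it.
- **Disagreement:** with the fingers closed, the fingertips were about 25 mm shorter than the stated `tip_extent` of 17 mm. My first pass therefore went over the ridge without touching it, with no force and no movement. I corrected the height from the two fixed camera views, lowering in small steps with a force check at each, and repeated the push.

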